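# Comb brass counterweight rods into a grooved tray

## Robot

A 6-joint arm with a two-finger parallel gripper is mounted at the origin on the work surface. World frame = base frame: x ahead of the robot, y to its left, z up, the work surface at z = 0. Lengths are in mm, angles in rad, forces in N, time in s.
With the tool pointing down it reaches from about 350 to 875 mm from the base axis. Payload 4.2 kg.
Tool frame: the origin (TCP) lies midway between the tips of the shut fingers; the grasp point (between the pads) lies 19 mm behind it; x points along the fingers, y is the direction in which the jaws open and shut, and the axes are right-handed (so a half turn about x gives the same grasp; the last joint's range is limited). The gripper opens to 85 mm and grips with 20 to 120 N. Pads are 22 mm wide; open, the fingers measure 114 mm over their backs; the gripper's body (76 mm by 85 mm) begins 54 mm behind the grasp point. The pads swing forward as they close: fully open they stand 13 mm farther back than shut.
Start: joints at [-0.995, 0.385, 0.008, 0, -1.194, -0.259], TCP at [194.72, -593.871, 195.712] pointing down, gripper open.
Joint ranges: [-3.14, 3.14], [-1.21, 2.06], [-1.07, 1.41], [-3.16, 2.05], [-2.99, -0.16], [-3.1, 3.1]. Speed limits (rad/s): [2.79, 2.79, 3.14, 3.14, 3.14, 3.14].

## Interface

Orientations are given as a unit quaternion [x, y, z, w].
In Python, from bench import readout, imaging, arm gives the robot as it stands.
- The arm moves only by the tool arm_command, never from a script. Its argument "increments" is a list of rows, each a list of 3 entries, a list of its own where there are three numbers: the turn, a rotation vector about the world's x, y, z in degrees, then the shift along the world's x, y, z in mm, then the closure, from 0 (fully open) to 1 (shut). In form: [[[ax, ay, az], [tx, ty, tz], fingers], ...]. A call has exactly 5 rows; each row is the pose to reach, as a shift and turn from the pose measured when the call began; what a row does not reach only later rows make up. A row lasts 1/10 s, in which the tool goes at most 50 mm and 8.59 degrees, less where a joint would pass 70% of its speed; a pose out of reach is approached as far as the arm can. A call with a gripper value outside its range is refused whole. The fingers move at their own pace and stop on an object; the grip force is fixed at half the most. Time passes only in rows, so rows that repeat a pose let the fingers close, or fill a call up. It gives the time, the measured TCP pose, the force and the opening at its end, in the units of the state.
- readout.read_state(): the state, without advancing time (a new reading comes with each control period).
- imaging.get_image(name): name is "scene" or "side" or "wrist"; returns (picture, depth): 400x640x3 uint8, blue, green, red; 400x640 float32, mm along the optical axis (not along the pixel's ray), 0 where there is no reading.
- imaging.camera_info(name): a dict with "vfov" (degrees; the focal length in pixels is half the picture's height over the tangent of half this angle, whatever the lens; pixels are square), "cx", "cy" (the principal point, pixels), "eye" and "rotation" of the camera in the world; the wrist camera has in their place "T_tool_cam" (4x4, takes a point from camera to tool coordinates, whose origin is the TCP and whose axes are the tool frame's). Camera axes: x right, y down, z forward; pixel columns grow to the right and rows downward; lengths in mm; the calibration is good to about 2 mm. A picture is of the moment at which its call begins: read the wrist's pose just before it. camera_info takes no time and is no camera call.
- arm.job_done(): hands the job in, once; it reports no verdict.
The state is a dict: "clock": time; "joints": joint angles; "joint_vel": joint speeds; "joint_efforts": joint torques, N m; "position": TCP position; "ee_rot": TCP orientation; "contact_force": force on the tool from outside, world axes, zero at the start; "wrist_torque": the same for the moment, N m; "gripper_width": finger opening in mm.
Only numpy, scipy, OpenCV 4.12 (cv2) and the standard library are available. Lean on these libraries where they do the work, as an engineer would, in place of code of your own. Each camera call takes 0.05 s, during which the arm holds its last target. There are 200 camera calls.

## Task

Three brass counterweight rods lie askew on top of the green grooved tray. Pick up the red-handled rake from its wooden rest tray and comb it across the tray so that every rod drops fully into a groove of its own, then stand the rake back upright on its tines in its rest tray. Touch the rods only with the rake, do not let one leave the grooved tray, and leave everything else on the bench alone.

Things in the scene. Friction and masses are not known exactly. Their poses are not given: they have to be found in the camera images.
- tray: Fixed green tray, 152 (x) by 260 (y) mm; origin: centre of underside. 7 grooves along x, 17 mm wide, floor at z = 8 mm, centred at y = 0, +-30, +-60, +-90 mm. Ridge tops (13 mm wide) at z = 22 mm; so is the flat margin outside the last grooves, out to y = +-130 mm, which has no wall: a rod can be pushed off. Pale end walls, inner faces at x = +-70 mm, rise to z = 34 mm.
- rod_a: Solid brass rod with domed ends, 14 mm diameter, 120 mm long, about 0.14 kg, at first lying skewed across the ridges (axis 29 mm above the tray's origin). Origin at its centre, x along its length. Fully in a groove, its axis is 15 mm above the tray's origin, its top level with the ridges, and it is parallel to the tray's x axis.
- rod_b: Solid brass rod with domed ends, 14 mm diameter, 120 mm long, about 0.14 kg, at first lying skewed across the ridges (axis 29 mm above the tray's origin). Origin at its centre, x along its length. Fully in a groove, its axis is 15 mm above the tray's origin, its top level with the ridges, and it is parallel to the tray's x axis.
- rod_c: Solid brass rod with domed ends, 14 mm diameter, 120 mm long, about 0.14 kg, at first lying skewed across the ridges (axis 29 mm above the tray's origin). Origin at its centre, x along its length. Fully in a groove, its axis is 15 mm above the tray's origin, its top level with the ridges, and it is parallel to the tray's x axis.
- rake: Rake, about 0.25 kg, standing on its tines in the rest tray. Origin: centre of its underside (tine ends); z up, x along the row of tines. Six steel tines 30 mm tall, 26 mm deep (y), in a row 110 mm long (x); wooden back 110 by 26 mm from z = 30 to 44 mm; red upright handle 34 (x) by 24 (y) mm, z = 44 to 104 mm. Same both ways round.
- rake_grip (a point): Point on the rake handle's axis, 80 mm above the tine ends, a good height to grip; axes as the rake's. Held with the tine ends about 4 mm above the ridges, the rake pushes loose rods and passes over settled ones; a half-dropped rod can catch and jam (push no harder than about 12 N; ease back and comb from the other side).
- rest: Pale wooden open rest tray of the rake, fixed, 180 (x) by 100 (y) by 20 mm high, walls and floor 5 mm thick. Origin: centre of its underside; the inner floor is 5 mm above it. It stands to the left or to the right of the grooved tray.
- parts_tray: Dark steel open tray of the same size as the rest tray, fixed, on the other side of the grooved tray; origin: centre of its underside. Holds the iron head and the ferrule. Leave alone.
- iron_head: Dented steel iron club head, about 90 by 60 mm, lying flat in the dark tray; leave alone. Origin: under its centre.
- ferrule: Nickel ferrule, a cone 22 mm wide and 60 mm tall standing in the dark tray; leave alone. Origin: centre of its underside.
- grip: Brown rubber wrap-style grip, 270 mm long, 32 mm thick at the butt, lying beyond the grooved tray; leave alone. Origin: middle of its axis, x along it.
- solvent: Blue can, 66 mm wide, 190 mm tall, far left; leave alone. Origin: centre of its underside.
- tape_roll: Roll of paper tape, 100 mm wide, 25 mm high, lying flat far right; leave alone. Origin: centre of its underside.
There are look-alikes about, which are no part of the job. What is shaped like the rake but turquoise is not meant.

How it is judged:
By the outcome, as a careful person would: the job done as asked, in the order asked, and still so for the second after the job is handed in, with the robot touching nothing.
It also fails if it takes over 64 s, if anything falls off the work surface, if the arm or the gripper's body presses on something with over 40 N, if the wrist force passes 120 N, or if a joint passes its speed limit or range.

## Working session

There is one attempt and no reset: what is moved stays moved. The work goes in short steps, Python scripts to look and compute and a tool call to move; the robot and the scene stay as the last step left them, time stands still between calls to the robot, and variables do not carry over. Pictures are saved under pics/ and viewed, about 8 in all and at most 12, crops included, and the job is handed in when it is done.

Besides the shell and the picture viewer there is one more tool, called after ">>>" as name(argument=value, ...) on one line, values as JSON. arm_command: Moves the arm, as the interface text tells. Its arguments: {"type":"object","properties":{"increments":{"type":"array","items":{"type":"array"}}},"required":["increments"]}

```bash
mkdir -p pics
cat > h.py <<'E'
import numpy as np, cv2
from bench import readout, imaging, arm
from scipy.spatial.transform import Rotation as R
def grab(name):
    s=readout.read_state(); im,d=imaging.get_image(name); i=imaging.camera_info(name)
    f=200/np.tan(np.radians(i["vfov"])/2)
    if name=="wrist":
        T=np.eye(4);T[:3,:3]=R.from_quat(s["ee_rot"]).as_matrix();T[:3,3]=s["position"]
        T=T@np.array(i["T_tool_cam"])
    else:
        T=np.eye(4);T[:3,:3]=np.array(i["rotation"]);T[:3,3]=i["eye"]
    v,u=np.mgrid[:400,:640]
    P=np.dstack([(u-i["cx"])/f*d,(v-i["cy"])/f*d,d])@T[:3,:3].T+T[:3,3]
    P[d==0]=np.nan
    return im,d,P
def brief():
    s=readout.read_state()
    print(s["clock"],np.round(s["position"],1),np.round(s["ee_rot"],3),np.round(s["contact_force"],1),s["gripper_width"],np.round(s["joints"],2))
E
python3 - <<'E'
from h import *
brief()
for n in("scene","side"):
    im,d,P=grab(n); cv2.imwrite(f"pics/{n}0.png",im); np.save(f"{n}0.npy",P); print({k:v for k,v in imaging.camera_info(n).items()})
E
```

```text
0.0 [ 194.5 -593.3  194.6] [-0.111  0.698  0.112  0.698] [ 0.  -0.   0.3] 85.44345582508795 [-1.    0.39  0.01 -0.   -1.19 -0.26]Traceback (most recent call last):
  File "<stdin>", line 4, in <module>
  File "h.py", line 11, in grab
    T=np.eye(4);T[:3,:3]=np.array(i["rotation"]);T[:3,3]=i["eye"]
                ~^^^^^^^
ValueError: could not broadcast input array from shape (4,) into shape (3,3)
```

```bash
sed -i 's/=np.array(i\["rotation"\])/=R.from_quat(i["rotation"]).as_matrix()/' h.py
python3 - <<'E'
from h import *
for n in("scene","side"):
    im,d,P=grab(n); cv2.imwrite(f"pics/{n}0.png",im); np.save(f"{n}0.npy",P); print({k:v for k,v in imaging.camera_info(n).items()})
E
```

```text
{'vfov': 43.91731051956932, 'cx': 318.91724791747544, 'cy': 202.0014049412676, 'eye': array([1415.66319252, -648.70925328,  872.54342024]), 'rotation': array([ 0.79958061,  0.38782907, -0.20711112, -0.40910199])}
{'vfov': 42.059703890174475, 'cx': 322.27345930154587, 'cy': 205.3841774943346, 'eye': array([-246.44333127, -923.74482231,  934.22198808]), 'rotation': array([ 0.82346094, -0.32606862,  0.15888422, -0.4362879 ])}
```

View pics/scene0.png

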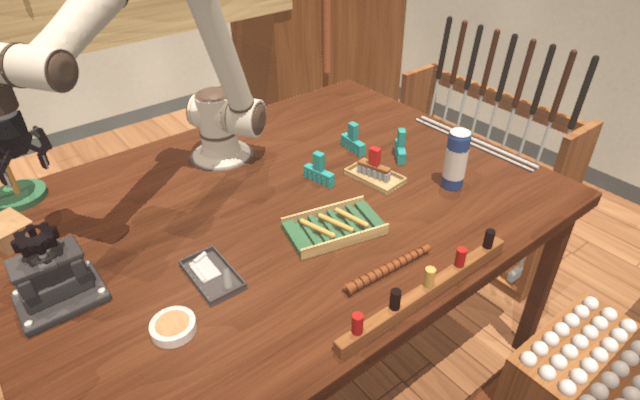

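View pics/side0.png

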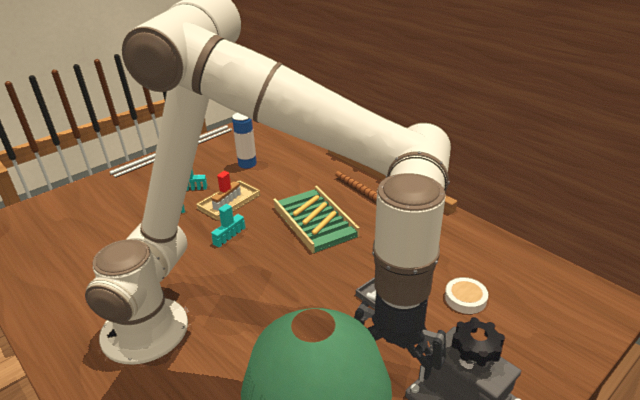

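The scene view shows the red rake at about (374,160) in its rest, the grooved tray with three rods at (335,225), and turquoise look-alikes at (320,170), (352,138) and (400,147). Next I'll measure these.

Run:
```python
from h import *
im=cv2.imread("pics/scene0.png");P=np.load("scene0.npy");hsv=cv2.cvtColor(im,cv2.COLOR_BGR2HSV);H,S,V=cv2.split(hsv)
def comp(m,name,mn=30):
    n,l,st,c=cv2.connectedComponentsWithStats(m.astype(np.uint8))
    for k in range(1,n):
        if st[k,4]<mn: continue
        p=P[l==k]; p=p[~np.isnan(p).any(1)]
        if len(p)==0: continue
        r=cv2.minAreaRect(p[:,:2].astype(np.float32))
        print(name,c[k].round(),st[k,4],"mean",p.mean(0).round(),"min",np.percentile(p,2,0).round(),"max",np.percentile(p,98,0).round(),"rect",np.round(r[0]),np.round(r[1]),round(r[2],1))
win=np.zeros(H.shape,bool);win[100:290,250:450]=1
comp(((H<6)|(H>174))&(S>180)&win&(V>100),"red")
comp((H>80)&(H<97)&(S>120)&win,"turq")
comp((H>40)&(H<80)&(S>60)&win,"green",20)
comp((H>18)&(H<32)&(S>110)&win&(P[...,2]>20)&(V>120),"brass",20)
m=win&(P[...,2]>12)&(P[...,2]<60); m[:198]=0;m[260:]=0;m[:,:275]=0;m[:,395:]=0
comp(m,"tray",200)
m=win&(P[...,2]>12)&(P[...,2]<24);m[:155]=0;m[193:]=0;m[:,:342]=0;m[:,410:]=0
comp(m,"rest",60)
cv2.imwrite("pics/crop1.png",cv2.resize(im[120:270,270:430],None,fx=5,fy=4,interpolation=cv2.INTER_CUBIC))
```

```text
green [361. 213.] 46 mean [577. 141.  18.] min [538. 129.   8.] max [614. 152.  26.] rect [576. 141.] [ 8. 83.] 74.5
green [341. 218.] 32 mean [559.  82.  15.] min [526.  74.   7.] max [599.  90.  28.] rect [562.  80.] [17. 75.] 85.4
green [322. 222.] 38 mean [540.  27.  16.] min [503.  18.   8.] max [573.  34.  28.] rect [538.  29.] [15. 73.] 80.7
green [306. 233.] 58 mean [553. -38.  18.] min [497. -50.   9.] max [599. -25.  26.] rect [546. -35.] [  6. 120.] 75.1
green [339. 230.] 37 mean [598.  42.  16.] min [560.  37.   8.] max [626.  48.  27.] rect [591.  45.] [11. 73.] 84.3
green [319. 235.] 48 mean [578. -12.  14.] min [545. -21.   6.] max [609.   8.  27.] rect [577.  -6.] [31. 66.] 88.7
brass [332. 222.] 53 mean [576.  35.  36.] min [527.  21.  31.] max [629.  50.  39.] rect [578.  35.] [107.   9.] 17.0
brass [359. 222.] 21 mean [624.  92.  36.] min [603.  87.  31.] max [647.  99.  40.] rect [624.  92.] [48.  7.] 12.1
brass [317. 229.] 52 mean [574. -16.  35.] min [516. -31.  30.] max [623.   3.  38.] rect [571. -17.] [115.  10.] 16.8
tray [332. 226.] 3347 mean [580.  32.  26.] min [483. -94.  13.] max [674. 165.  39.] rect [576.  40.] [263. 162.] 76.4
rest [375. 179.] 304 mean [472. 293.  18.] min [364. 252.  12.] max [544. 368.  24.] rect [451. 311.] [186. 107.] 7.4
rest [378. 177.] 77 mean [469. 311.  18.] min [435. 294.  13.] max [499. 333.  24.] rect [465. 313.] [73. 27.] 19.6
```

View pics/crop1.png

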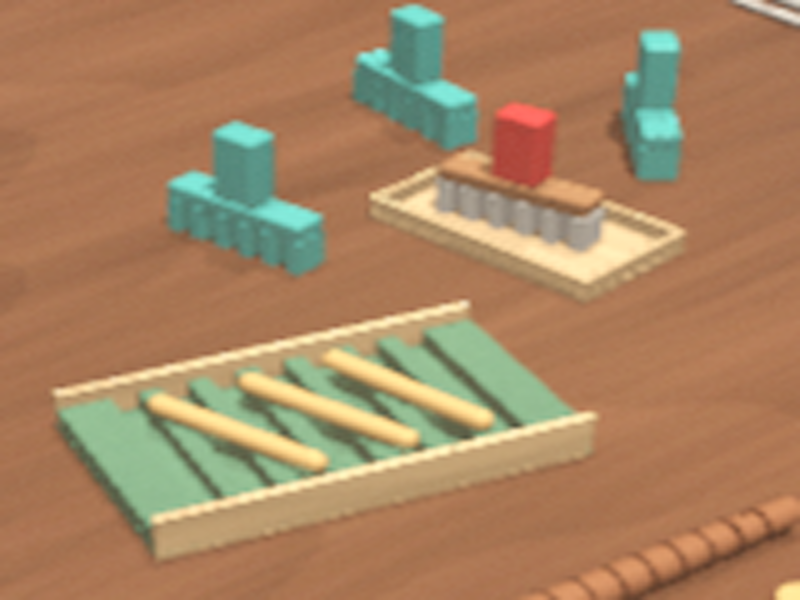

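Run:
```python
from h import *
im=cv2.imread("pics/scene0.png");P=np.load("scene0.npy")
for u,v,n in((374,150,"red"),(378,163,"back"),(319,157,"tq1"),(352,126,"tq2"),(402,133,"tq3"),(385,267,"grip")):
    print(n,im[v,u],cv2.cvtColor(im[v:v+1,u:u+1],cv2.COLOR_BGR2HSV)[0,0],np.nanmedian(P[v-1:v+2,u-1:u+2].reshape(-1,3),0).round())
s=readout.read_state();print(R.from_quat(s["ee_rot"]).as_matrix().round(3)); print(np.array(imaging.camera_info("wrist")["T_tool_cam"]).round(2),imaging.camera_info("wrist")["vfov"])
```

```text
red [ 85  94 238] [  2 164 238] [450. 305. 110.]
back [ 60  72 180] [  3 170 180] [460. 315.  63.]
tq1 [135 149  88] [ 83 104 149] [364. 155. 101.]
tq2 [141 154  87] [ 84 111 154] [273. 366. 105.]
tq3 [147 161  93] [ 84 108 161] [416. 464. 103.]
grip [106 153 220] [ 12 132 220] [793.  27.  29.]
[[-0.001 -0.311  0.95 ]
 [ 0.002  0.95   0.311]
 [-1.     0.002 -0.   ]]
[[   0.     -0.3     0.96 -178.49]
 [   1.      0.      0.      0.54]
 [  -0.      0.96    0.3   -75.5 ]
 [   0.      0.      0.      1.  ]] 68.5813536510598
```

>>> arm_command(increments=[[[0,0,0],[28,35,20],0],[[0,0,0],[56,70,40],0],[[0,0,0],[84,108,60],0],[[0,0,0],[110,146,80],0],[[0,0,0],[136,184,100],0]])

```text
clock: 0.65
position: [330.3, -408.9, 294.7]
ee_rot: [-0.111, 0.698, 0.112, 0.698]
contact_force: [1.8, 0.4, 1.1]
gripper_width: 85.1
```

>>> arm_command(increments=[[[0,0,0],[20,44,10],0],[[0,0,0],[40,88,20],0],[[0,0,0],[60,132,30],0],[[0,0,0],[80,176,40],0],[[0,0,0],[95,222,50],0]])

```text
clock: 1.15
position: [425.7, -185.0, 344.8]
ee_rot: [-0.111, 0.699, 0.112, 0.698]
contact_force: [1.2, -0.8, -0.0]
gripper_width: 85.4
```

>>> arm_command(increments=[[[0,0,0],[2,48,0],0],[[0,0,0],[4,96,0],0],[[0,0,0],[6,144,0],0],[[0,0,0],[8,192,0],0],[[0,0,0],[10,240,0],0]])

```text
clock: 1.65
position: [435.0, 56.9, 344.9]
ee_rot: [-0.111, 0.698, 0.112, 0.698]
contact_force: [1.5, -0.1, -0.5]
gripper_width: 85.5
```

>>> arm_command(increments=[[[0,0,0],[0,45,0],0],[[0,0,0],[0,90,0],0],[[0,0,0],[0,130,0],0],[[0,0,0],[0,130,0],0],[[0,0,0],[0,130,0],0]])

```text
clock: 2.15
position: [434.7, 187.6, 344.3]
ee_rot: [-0.112, 0.699, 0.113, 0.698]
contact_force: [-0.0, -1.1, 0.3]
gripper_width: 85.8
```

Run:
```python
from h import *
brief()
im,d,P=grab("wrist"); cv2.imwrite("pics/w1.png",im); np.save("w1.npy",P)
hsv=cv2.cvtColor(im,cv2.COLOR_BGR2HSV);H,S,V=cv2.split(hsv);z=P[...,2]
def comp(m,name,mn=30):
    n,l,st,c=cv2.connectedComponentsWithStats(m.astype(np.uint8))
    for k in range(1,n):
        if st[k,4]<mn: continue
        p=P[l==k]; p=p[~np.isnan(p).any(1)]
        if len(p)==0: continue
        r=cv2.minAreaRect(p[:,:2].astype(np.float32))
        print(name,c[k].round(),st[k,4],"z",np.percentile(p[:,2],[2,50,98]).round(),"rect",np.round(r[0],1),np.round(r[1]),round(r[2],1))
comp(((H<6)|(H>174))&(S>140)&(z>98)&(z<120),"red")
comp((H>78)&(H<97)&(S>80)&(z>92)&(z<115),"turq")
comp((z>29)&(z<42)&(P[...,1]<190)&(P[...,0]<700),"trayrods",50)
comp((z>13)&(z<25)&(P[...,1]>200)&(P[...,1]<420)&(P[...,0]>330),"rest",80)
comp((z>43)&(z<56)&(P[...,1]>200)&(P[...,1]<420)&(P[...,0]>330),"back",80)
comp((z>16)&(z<26)&(P[...,1]<190)&(H>40)&(H<90),"ridge",80)
```

```text
2.15 [434.7 187.6 344.3] [-0.112  0.699  0.113  0.698] [-0.  -1.1  0.3] 85.80397178583448 [ 0.75  0.05 -0.06 -0.   -1.46 -2.  ]
red [395. 197.] 334 z [100. 109. 111.] rect [442.8 310.4] [32. 24.] 15.7
turq [490.  92.] 547 z [ 93. 104. 106.] rect [265.9 376.2] [24. 33.] 86.1
turq [320. 102.] 428 z [101. 104. 106.] rect [350.  161.4] [34. 23.] 11.4
turq [502. 205.] 417 z [ 93. 103. 105.] rect [403.7 470.6] [25. 33.] 51.6
trayrods [229. 173.] 653 z [29. 34. 36.] rect [505.6  56.6] [259.   7.] 76.2
trayrods [ 13. 153.] 98 z [29. 35. 41.] rect [ 583.1 -296.2] [18. 11.] 26.0
trayrods [186. 194.] 541 z [29. 35. 37.] rect [566.8 -12.8] [117.  15.] 15.1
trayrods [215. 209.] 509 z [30. 35. 37.] rect [577.9  40.7] [117.  14.] 14.5
trayrods [241. 222.] 479 z [30. 35. 37.] rect [587.4  90. ] [117.  14.] 10.0
trayrods [174. 230.] 442 z [29. 34. 36.] rect [638. -15.] [184.   8.] 75.8
trayrods [246. 268.] 122 z [29. 33. 36.] rect [671.4 119.9] [56.  8.] 76.4
rest [383. 186.] 1027 z [14. 19. 22.] rect [450.9 310.8] [180. 100.] 7.0
back [387. 184.] 675 z [44. 49. 52.] rect [443.1 310.8] [108.  27.] 16
[... 174 characters left out ...]
[17. 22. 24.] rect [543.4   0.9] [14. 83.] 76.4
ridge [222. 180.] 102 z [17. 22. 24.] rect [526.   36.4] [13. 32.] 76.7
ridge [171. 199.] 356 z [17. 22. 24.] rect [582.2 -39.8] [14. 92.] 76.2
ridge [230. 200.] 310 z [19. 22. 24.] rect [559.8  58.7] [13. 86.] 76.3
ridge [251. 199.] 117 z [20. 22. 24.] rect [545.3  93. ] [13. 42.] 76.3
ridge [201. 217.] 298 z [18. 22. 24.] rect [598.9  18. ] [13. 87.] 76.5
ridge [257. 221.] 350 z [20. 22. 24.] rect [585.  114.2] [ 13. 109.] 76.1
ridge [271. 239.] 1132 z [20. 22. 24.] rect [606.9 149. ] [ 32. 135.] 76.1
ridge [180. 220.] 105 z [17. 22. 24.] rect [616.5 -17.2] [13. 37.] 75.9
ridge [229. 236.] 228 z [20. 22. 24.] rect [617.5  75.1] [13. 77.] 76.0
```

View pics/w1.png

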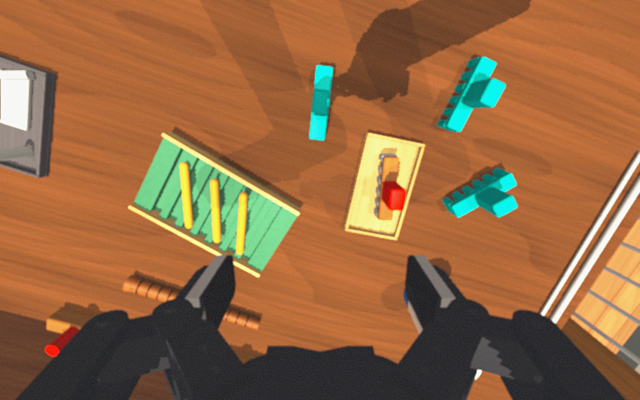

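The wrist view shows the red rake at (395,197) inside its rest and the tray with three rods at (229,200). In world coordinates:
- **Rake:** (443, 310.6), yaw about 16°.
- **Tray:** centre (579.4, 38.3), yaw -13.8°.

Next is the grasp.

>>> arm_command(increments=[[[0,0,-2],[2,30,-25],0],[[0,0,-2],[4,60,-60],0],[[0,0,-2],[6,95,-95],0],[[0,0,-2],[8,123,-135],0],[[0,0,-2],[8,123,-175],0]])

```text
clock: 2.7
position: [443.7, 311.3, 168.3]
ee_rot: [-0.098, 0.7, 0.101, 0.7]
contact_force: [0.3, 0.8, -0.4]
gripper_width: 85.3
```

Run:
```python
from h import *
brief()
im,d,P=grab("wrist"); cv2.imwrite("pics/w2.png",im)
H,S,V=cv2.split(cv2.cvtColor(im,cv2.COLOR_BGR2HSV));z=P[...,2]
for n,m in (("red",((H<6)|(H>174))&(S>140)&(z>104)&(z<116)),("back",(z>43)&(z<54)&(P[...,1]>250)&(P[...,1]<380)&(P[...,0]>370)&(P[...,0]<520)),("rest",(z>17)&(z<24)&(P[...,1]>220)&(P[...,1]<400)&(P[...,0]>340)&(P[...,0]<560))):
    p=P[m]; r=cv2.minAreaRect(p[:,:2].astype(np.float32)); print(n,len(p),np.median(p[:,2]),r)
```

```text
2.7 [443.7 311.3 168.3] [-0.098  0.7    0.101  0.7  ] [ 0.3  0.8 -0.4] 85.30771643096458 [ 0.91  0.27 -0.24 -0.   -1.06 -2.2 ]
red 938 108.94200307874976 ((443.4441833496094, 311.62322998046875), (33.19882583618164, 21.661556243896484), 16.671098709106445)
back 1294 49.00299567727012 ((443.698486328125, 311.3279113769531), (109.172607421875, 25.316303253173828), 16.750120162963867)
rest 2144 19.81125239422468 ((450.879638671875, 311.33074951171875), (179.90753173828125, 100.15556335449219), 7.0433526039123535)
```

>>> arm_command(increments=[[[0,0,0.4],[0,0,-40],0],[[0,0,0.4],[0,0,-75],0],[[0,0,0.4],[0,0,-95],0],[[0,0,0.4],[0,0,-103],0],[[0,0,0.4],[0,0,-103],0]])

```text
clock: 3.25
position: [439.6, 305.6, 58.0]
ee_rot: [-0.103, 0.705, 0.099, 0.695]
contact_force: [-0.1, 0.4, -0.5]
gripper_width: 85.6
```

>>> arm_command(increments=[[[0,0,0],[0,0,0],1],[[0,0,0],[0,0,0],1],[[0,0,0],[0,0,0],1],[[0,0,0],[0,0,0],1],[[0,0,0],[0,0,0],1]])

```text
clock: 3.75
position: [440.2, 306.4, 58.9]
ee_rot: [-0.102, 0.704, 0.099, 0.696]
contact_force: [-0.3, 1.3, 4.2]
gripper_width: 21.9
```

>>> arm_command(increments=[[[0,0,0],[0,0,0],1],[[0,0,0],[0,0,0],1],[[0,0,0],[0,0,0],1],[[0,0,0],[0,0,0],1],[[0,0,0],[0,0,0],1]])

```text
clock: 4.25
position: [440.2, 306.5, 58.9]
ee_rot: [-0.102, 0.704, 0.099, 0.696]
contact_force: [-1.3, 1.5, 1.8]
gripper_width: 22.4
```

Run:
```python
from h import *
brief()
s=readout.read_state();print(s["joint_vel"],R.from_quat(s["ee_rot"]).as_matrix().round(4))
```

```text
4.25 [440.2 306.5  58.9] [-0.102  0.704  0.099  0.696] [-1.3  1.5  1.8] 22.432748205315303 [ 0.91  0.38 -0.38 -0.01 -0.82 -2.19]
[ 3.51280904e-04 -2.28561486e-04  2.48889955e-04 -2.49118427e-04
  4.80777017e-04  2.52389650e-05] [[-0.0112 -0.2823  0.9593]
 [-0.0059  0.9593  0.2822]
 [-0.9999 -0.0025 -0.0124]]
```

>>> arm_command(increments=[[[0,0,0],[0,0,10],1],[[0,0,0],[0,0,25],1],[[0,0,0],[0,0,40],1],[[0,0,0],[0,0,60],1],[[0,0,0],[0,0,60],1]])

```text
clock: 4.75
position: [441.6, 307.7, 121.7]
ee_rot: [-0.101, 0.702, 0.101, 0.697]
contact_force: [0.7, 0.1, -1.8]
gripper_width: 22.4
```

Run:
```python
from h import *
brief()
im,d,P=grab("scene"); cv2.imwrite("pics/s2.png",cv2.resize(im[60:260,260:500],None,fx=3,fy=3))
```

```text
4.75 [441.6 307.7 121.7] [-0.101  0.702  0.101  0.697] [ 0.7  0.1 -1.8] 22.350529505778848 [ 0.91  0.31 -0.3  -0.01 -0.96 -2.19]
```

View pics/s2.png

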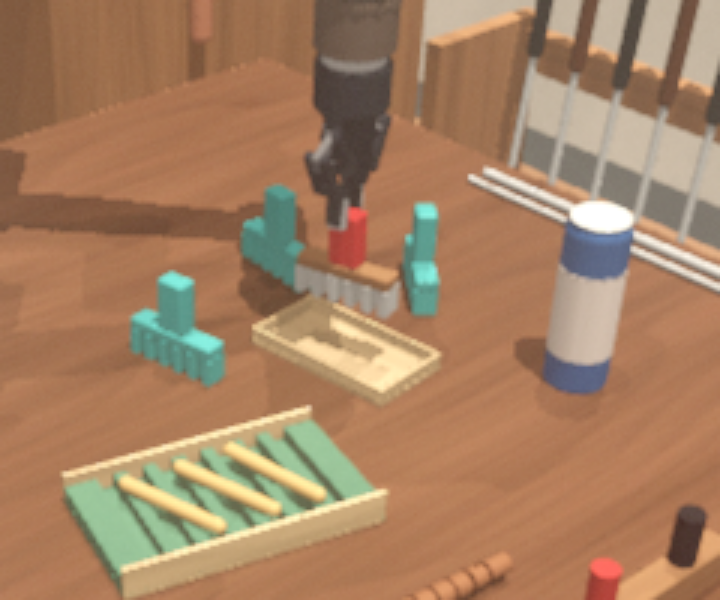

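The rake is held and the rest is empty. Next I carry it over to the −y margin of the grooved tray.

>>> arm_command(increments=[[[0,0,0],[2,-10,30],1],[[0,0,-4],[12,-45,60],1],[[0,0,-10],[25,-90,70],1],[[0,0,-17],[38,-135,70],1],[[0,0,-24],[50,-180,70],1]])

```text
clock: 5.3
position: [490.0, 125.2, 189.0]
ee_rot: [0.048, 0.71, -0.049, 0.701]
contact_force: [0.7, 0.5, -3.1]
gripper_width: 22.3
```

>>> arm_command(increments=[[[0,0,-3],[12,-45,0],1],[[0,0,-6],[25,-90,0],1],[[0,0,-6],[38,-135,0],1],[[0,0,-6],[50,-175,-10],1],[[0,0,-6],[56,-197,-20],1]])

```text
clock: 5.8
position: [545.6, -74.6, 167.2]
ee_rot: [0.086, 0.707, -0.087, 0.697]
contact_force: [0.2, 0.3, -2.6]
gripper_width: 22.8
```

```bash
cat > rk.py <<'E'
from h import *
def rake(z0):  # z0 expected tine bottom
    im,d,P=grab("wrist"); s=readout.read_state(); p0=np.array(s["position"])
    z=P[...,2]; m=(z>z0+38)&(z<z0+49)&(np.abs(P[...,0]-p0[0])<80)&(np.abs(P[...,1]-p0[1])<80)
    n,l,st,c=cv2.connectedComponentsWithStats(m.astype(np.uint8)); k=1+np.argmax(st[1:,4]); p=P[l==k]
    print("rake",len(p),cv2.minAreaRect(p[:,:2].astype(np.float32)),np.median(p[:,2]))
    return im
E
python3 - <<'E'
from rk import *
brief(); s=readout.read_state()
im=rake(s["position"][2]-54); cv2.imwrite("pics/w3.png",im)
print(R.from_quat(s["ee_rot"]).as_matrix().round(4))
E
```

```text
5.8 [545.6 -74.6 167.2] [ 0.086  0.707 -0.087  0.697] [ 0.2  0.3 -2.6] 22.76151520862358 [ 0.16  0.29 -0.21 -0.   -1.09 -1.97]
rake 2337 ((520.0928955078125, -65.99760437011719), (25.981042861938477, 46.030147552490234), 76.00557708740234) 157.64164860723838
[[-0.014   0.2428  0.97  ]
 [ 0.0016  0.9701 -0.2428]
 [-0.9999 -0.0018 -0.014 ]]
```

View pics/w3.png

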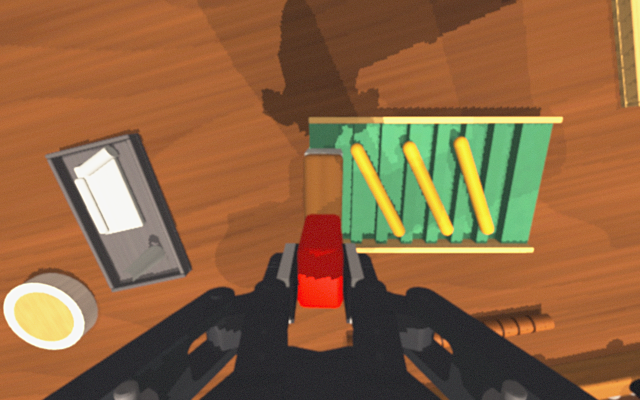

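>>> arm_command(increments=[[[0,0,0],[0,0,-20],1],[[0,0,0],[0,0,-40],1],[[0,0,0],[0,0,-60],1],[[0,0,0],[0,0,-70],1],[[0,0,0],[0,0,-70],1]])

```text
clock: 6.35
position: [542.8, -76.2, 92.6]
ee_rot: [0.086, 0.71, -0.088, 0.693]
contact_force: [0.3, -0.8, -1.4]
gripper_width: 22.3
```

Run:
```python
from h import *
brief(); s=readout.read_state();print(R.from_quat(s["ee_rot"]).as_matrix().round(4))
```

```text
6.35 [542.8 -76.2  92.6] [ 0.086  0.71  -0.088  0.693] [ 0.3 -0.8 -1.4] 22.290936486814758 [ 0.15  0.37 -0.3  -0.01 -0.92 -1.97]
[[-2.350e-02  2.449e-01  9.693e-01]
 [ 6.000e-04  9.695e-01 -2.449e-01]
 [-9.997e-01 -5.200e-03 -2.300e-02]]
```

>>> arm_command(increments=[[[-0.2,-0.7,0],[1,0,-4],1],[[-0.2,-0.7,0],[2,0,-8],1],[[-0.2,-0.7,0],[4,0,-11],1],[[-0.2,-0.7,0],[4,0,-11],1],[[-0.2,-0.7,0],[4,0,-11],1]])

```text
clock: 6.85
position: [547.1, -76.2, 81.9]
ee_rot: [0.086, 0.705, -0.089, 0.698]
contact_force: [-0.1, -0.1, -1.6]
gripper_width: 22.4
```

Run:
```python
from rk import *
brief(); s=readout.read_state()
im=rake(s["position"][2]-54)
print(R.from_quat(s["ee_rot"]).as_matrix().round(4)[:,0])
```

```text
6.85 [547.1 -76.2  81.9] [ 0.086  0.705 -0.089  0.698] [-0.1 -0.1 -1.6] 22.364446349585705 [ 0.16  0.38 -0.32  0.   -0.89 -1.98]
rake 2337 ((521.7685546875, -67.5404052734375), (26.022525787353516, 46.2374382019043), 75.75435638427734) 72.17189006974115
[-0.0107 -0.0029 -0.9999]
```

>>> arm_command(increments=[[[0,0,0],[1,4,-1],1],[[0,0,0],[2,8,-2],1],[[0,0,0],[3,12,-2],1],[[0,0,0],[4,16,-2],1],[[0,0,0],[5,20,-2],1]])

```text
clock: 7.4
position: [552.0, -55.8, 79.9]
ee_rot: [0.086, 0.706, -0.089, 0.698]
contact_force: [-1.4, -0.7, -1.6]
gripper_width: 22.8
```

>>> arm_command(increments=[[[0,0,0],[1,4,0],1],[[0,0,0],[2,8,0],1],[[0,0,0],[3,12,0],1],[[0,0,0],[4,16,0],1],[[0,0,0],[5,20,0],1]])

```text
clock: 7.9
position: [557.2, -35.5, 79.9]
ee_rot: [0.086, 0.705, -0.089, 0.698]
contact_force: [0.0, -0.4, -1.5]
gripper_width: 22.6
```

```bash
cat > rods.py <<'E'
from h import *
C=np.array([579.4,38.3]);a=np.radians(-13.8);ex=np.array([np.cos(a),np.sin(a)]);ey=np.array([-np.sin(a),np.cos(a)])
def rods(name="wrist",save=None):
    im,d,P=grab(name)
    Q=np.dstack([(P[...,:2]-C)@ex,(P[...,:2]-C)@ey,P[...,2]])
    H,S,V=cv2.split(cv2.cvtColor(im,cv2.COLOR_BGR2HSV))
    m=(H>17)&(H<32)&(S>110)&(V>90)&(abs(Q[...,0])<66)&(abs(Q[...,1])<140)&(Q[...,2]>10)&(Q[...,2]<42)
    m=cv2.morphologyEx(m.astype(np.uint8),cv2.MORPH_OPEN,np.ones((2,2)))
    n,l,st,c=cv2.connectedComponentsWithStats(m)
    for k in range(1,n):
        if st[k,4]<40: continue
        p=Q[l==k]; r=cv2.minAreaRect(p[:,:2].astype(np.float32))
        print("rod px",c[k].round(),st[k,4],"xy",np.round(r[0],1),np.round(r[1]),round(r[2],1),"top z 50/90%",np.percentile(p[:,2],[10,50,90]).round(1))
    s=readout.read_state();p=np.array(s["position"][:2])-C
    print("TCP tray",(p@ex).round(1),(p@ey).round(1),"z",round(s["position"][2],1),"F",np.round(s["contact_force"],1),"t",s["clock"])
    if save: cv2.imwrite(save,im)
E
python3 -c "from rods import *;rods()"
```

```text
rod px [373. 201.] 2342 xy [ -0.9 -28.6] [134.  12.] 26.9 top z 50/90% [nan nan nan]
rod px [478. 205.] 2555 xy [ 3.3 62.4] [139.  12.] 30.7 top z 50/90% [nan nan nan]
rod px [416. 210.] 2358 xy [5.  8.2] [134.  14.] 31.2 top z 50/90% [nan nan nan]
TCP tray -3.8 -76.4 z 79.9 F [ 0.9 -0.1 -1.9] t 7.95
```

```bash
sed -i 's/np.ones((2,2)))/np.ones((3,3)))/; s/p=Q\[l==k\];/p=Q[l==k]; p=p[~np.isnan(p).any(1)];/' rods.py
python3 -c "from rods import *;rods(save='pics/w4.png')"
```

```text
rod px [373. 199.] 2342 xy [ -7.5 -30.3] [122.  16.] 23.7 top z 50/90% [32.2 35.  36.4]
rod px [476. 204.] 2536 xy [-2. 58.] [127.  23.] 24.4 top z 50/90% [30.8 34.8 36.4]
rod px [415. 209.] 2340 xy [5.1 8.1] [135.  18.] 28.7 top z 50/90% [31.9 35.  36.4]
TCP tray -3.9 -76.7 z 79.9 F [-0.3 -0.2 -2.4] t 8.0
```

View pics/w4.png

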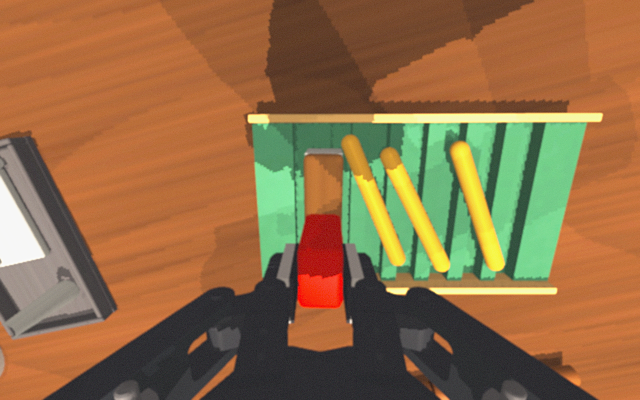

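>>> arm_command(increments=[[[0,0,0],[1,3,0],1],[[0,0,0],[2,6,0],1],[[0,0,0],[2,9,0],1],[[0,0,0],[3,12,0],1],[[0,0,0],[4,15,0],1]])

```text
clock: 8.5
position: [561.2, -20.1, 79.9]
ee_rot: [0.085, 0.705, -0.089, 0.698]
contact_force: [0.1, -0.7, -2.2]
gripper_width: 22.3
```

```bash
sed -i 's/r=cv2.minAreaRect(p\[:,:2\].astype(np.float32))/p=p[np.abs(p[:,2]-np.median(p[:,2]))<4]; r=cv2.minAreaRect(p[:,:2].astype(np.float32))/' rods.py
python3 -c "from rods import *;rods()"
```

```text
rod px [382. 201.] 4656 xy [ -5.8 -11.2] [138.  37.] 28.5 top z 50/90% [32.8 35.2 36.4]
rod px [457. 204.] 2488 xy [-4.5 52.4] [117.  14.] 24.0 top z 50/90% [32.6 35.1 36.4]
TCP tray -3.5 -60.6 z 79.9 F [ 0.1 -0.1 -2.4] t 8.55
```

```bash
cat >> rods.py <<'E'
def strips(name="wrist",zmin=34.3):
    im,d,P=grab(name)
    Q=np.dstack([(P[...,:2]-C)@ex,(P[...,:2]-C)@ey,P[...,2]])
    H,S,V=cv2.split(cv2.cvtColor(im,cv2.COLOR_BGR2HSV))
    m=(H>17)&(H<32)&(S>110)&(V>90)&(abs(Q[...,0])<66)&(abs(Q[...,1])<140)&(Q[...,2]>zmin)&(Q[...,2]<40)
    g=np.zeros((280,140),np.uint8)   # top view, 1 mm cells: row=y+140, col=x+70
    q=Q[m]; g[np.round(q[:,1]+140).astype(int),np.round(q[:,0]+70).astype(int)]=255
    g=cv2.morphologyEx(g,cv2.MORPH_CLOSE,np.ones((3,3)))
    n,l,st,c=cv2.connectedComponentsWithStats(g)
    for k in range(1,n):
        if st[k,4]<60: continue
        yy,xx=np.nonzero(l==k); r=np.polyfit(xx-70,yy-140,1)
        print("strip n",st[k,4],"x",xx.min()-70,xx.max()-70,"y at x=-50,0,50:",np.round(np.polyval(r,[-50,0,50]),1),"ang",round(np.degrees(np.arctan(r[0])),1))
E
python3 -c "
from rods import *;strips();strips(zmin=34.9);strips('scene',34)"
```

```text
strip n 1161 x -65 41 y at x=-50,0,50: [-35.8 -16.5   2.8] ang 21.1
strip n 1151 x -53 48 y at x=-50,0,50: [-20.4   6.6  33.5] ang 28.3
strip n 1166 x -57 49 y at x=-50,0,50: [32.3 54.4 76.4] ang 23.8
strip n 1043 x -65 39 y at x=-50,0,50: [-35.7 -16.4   2.9] ang 21.1
strip n 1019 x -53 48 y at x=-50,0,50: [-20.4   6.7  33.8] ang 28.4
strip n 998 x -56 48 y at x=-50,0,50: [32.2 54.3 76.5] ang 23.9
```

>>> arm_command(increments=[[[0,0,0],[2,8,0],1],[[0,0,0],[4,16,0],1],[[0,0,0],[6,24,0],1],[[0,0,0],[6,24,0],1],[[0,0,0],[6,24,0],1]])

```text
clock: 9.2
position: [567.7, 4.5, 79.9]
ee_rot: [0.085, 0.705, -0.088, 0.698]
contact_force: [-0.4, 0.2, -1.9]
gripper_width: 22.4
```

```bash
python3 -c "
from rods import *;strips();rods()"
```

```text
strip n 955 x -66 26 y at x=-50,0,50: [-10.4 -10.2 -10.1] ang 0.2
strip n 1156 x -66 42 y at x=-50,0,50: [12.8 32.8 52.8] ang 21.8
strip n 1135 x -56 49 y at x=-50,0,50: [32.4 54.5 76.6] ang 23.8
rod px [352. 186.] 1942 xy [-18.  -10.3] [96. 14.] 0.1 top z 50/90% [32.8 35.2 36.5]
rod px [397. 195.] 2395 xy [-12.3  27.9] [116.  14.] 22.1 top z 50/90% [32.7 35.2 36.4]
rod px [427. 204.] 2406 xy [-4.2 52.5] [118.  14.] 24.0 top z 50/90% [32.7 35.2 36.5]
TCP tray -3.4 -36.1 z 79.9 F [-0.2 -0.8 -1.7] t 9.3
```

>>> arm_command(increments=[[[0,0,0],[1,4,0],1],[[0,0,0],[2,7,0],1],[[0,0,0],[2,10,0],1],[[0,0,0],[3,13,0],1],[[0,0,0],[4,16,0],1]])

```text
clock: 9.8
position: [571.6, 20.4, 79.9]
ee_rot: [0.086, 0.705, -0.088, 0.698]
contact_force: [0.5, -0.0, -2.9]
gripper_width: 22.6
```

```bash
python3 -c "
from rods import *;strips();rods()"
```

```text
strip n 2289 x -66 49 y at x=-50,0,50: [23.4 46.3 69.3] ang 24.6
rod px [384. 195.] 5908 xy [-8.3 41.6] [133.  31.] 23.8 top z 50/90% [32.5 35.1 36.5]
TCP tray -3.2 -19.1 z 80.0 F [-0.5  0.7 -1.7] t 9.9
```

```bash
python3 -c "
from rods import *;strips(zmin=35.2);rods('scene',save='pics/s5.png')
im,d,P=grab('wrist');cv2.imwrite('pics/w5.png',im)"
```

```text
strip n 958 x -66 39 y at x=-50,0,50: [17.4 37.  56.7] ang 21.4
strip n 936 x -57 49 y at x=-50,0,50: [32.6 54.6 76.7] ang 23.8
rod px [349. 218.] 225 xy [-1.8 43.8] [91. 31.] 18.2 top z 50/90% [33.  36.1 38.5]
TCP tray -3.4 -19.5 z 79.9 F [ 0.9 -0.2 -1.3] t 10.0
```

View pics/w5.png

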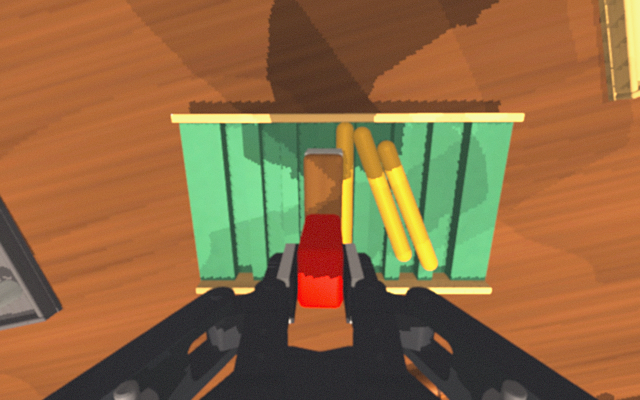

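Rod A (column 347) lies straight alongside the rake, and B and C are still skewed at columns 385 and 408. I continue slowly past A.

>>> arm_command(increments=[[[0,0,0],[1,3,0],1],[[0,0,0],[1,5,0],1],[[0,0,0],[2,7,0],1],[[0,0,0],[2,9,0],1],[[0,0,0],[2,9,0],1]])

```text
clock: 10.55
position: [573.5, 29.4, 79.9]
ee_rot: [0.085, 0.705, -0.088, 0.698]
contact_force: [-0.1, -0.4, -2.3]
gripper_width: 22.5
```

```bash
python3 -c "
from rods import *;strips(zmin=35);rods()"
```

```text
strip n 986 x -66 40 y at x=-50,0,50: [17.6 37.2 56.9] ang 21.5
strip n 998 x -57 49 y at x=-50,0,50: [32.7 54.7 76.8] ang 23.8
rod px [380. 196.] 4958 xy [-8.1 41.9] [133.  31.] 23.6 top z 50/90% [32.7 35.1 36.5]
TCP tray -3.6 -10.3 z 79.8 F [ 1.  -0.7 -2.2] t 10.65
```

>>> arm_command(increments=[[[0,0,0],[2,8,0],1],[[0,0,0],[4,16,0],1],[[0,0,0],[6,24,0],1],[[0,0,0],[6,24,0],1],[[0,0,0],[6,24,0],1]])

```text
clock: 11.15
position: [579.7, 53.8, 79.8]
ee_rot: [0.085, 0.705, -0.088, 0.698]
contact_force: [0.6, -0.1, -2.0]
gripper_width: 22.3
```

```bash
python3 -c "
from rods import *;strips(zmin=35);strips(zmin=20);rods()"
```

```text
strip n 808 x -66 32 y at x=-50,0,50: [42.9 43.1 43.2] ang 0.2
strip n 994 x -66 38 y at x=-50,0,50: [ 69.4  88.7 108. ] ang 21.1
strip n 568 x -66 23 y at x=-50,0,50: [ 0.  -1.7 -3.4] ang -1.9
strip n 1430 x -66 38 y at x=-50,0,50: [43.7 43.7 43.7] ang 0.0
strip n 1680 x -66 42 y at x=-50,0,50: [ 70.5  89.6 108.7] ang 20.9
rod px [300. 171.] 907 xy [-20.7   0.2] [13. 90.] 89.3 top z 50/90% [18.9 21.2 22.5]
rod px [355. 188.] 2033 xy [-16.5  42.9] [14. 99.] 89.6 top z 50/90% [32.7 35.2 36.5]
rod px [404. 193.] 2392 xy [-14.4  83.6] [114.  14.] 20.8 top z 50/90% [32.7 35.2 36.5]
TCP tray -3.5 14.4 z 79.9 F [ 0.4  0.2 -2.9] t 11.3
```

A reads as settled in groove 0. B is aligned on the ridge at y=43, and C is skewed near the +y margin. I'll lift over and comb back from the +y side.

>>> arm_command(increments=[[[0,0,0],[-1,-4,5],1],[[0,0,0],[-1,-4,25],1],[[0,0,0],[5,16,38],1],[[0,0,0],[13,50,38],1],[[0,0,0],[23,90,38],1]])

```text
clock: 11.8
position: [602.9, 142.9, 119.4]
ee_rot: [0.087, 0.705, -0.089, 0.699]
contact_force: [0.8, 0.2, -2.1]
gripper_width: 22.2
```

```bash
python3 -c "
from rods import *;brief();strips(zmin=35);rods()"
```

```text
11.8 [602.9 142.9 119.4] [ 0.087  0.705 -0.089  0.699] [ 0.8  0.2 -2.1] 22.245131203756184 [ 0.49  0.44 -0.1  -0.   -1.04 -2.31]
strip n 953 x -66 45 y at x=-50,0,50: [43.6 43.3 43.1] ang -0.3
strip n 687 x -66 14 y at x=-50,0,50: [ 70.5  88.7 106.9] ang 20.0
rod px [203. 179.] 1528 xy [-9.9  2.1] [ 15. 111.] 89.9 top z 50/90% [19.3 21.4 22.6]
rod px [244. 183.] 1810 xy [-9.7 43.4] [ 14. 112.] 89.7 top z 50/90% [32.7 35.2 36.5]
rod px [282. 172.] 1525 xy [-19.7  81.9] [102.  14.] 20.9 top z 50/90% [32.9 35.2 36.5]
TCP tray -1.9 111.4 z 118.5 F [ 0.3 -0.4 -2.4] t 11.9
```

>>> arm_command(increments=[[[0,0,0],[3,11,0],1],[[0,0,0],[6,22,0],1],[[0,0,0],[6,22,-12],1],[[0,0,0],[6,22,-25],1],[[0,0,0],[6,22,-35],1]])

```text
clock: 12.4
position: [608.9, 167.8, 81.2]
ee_rot: [0.085, 0.705, -0.087, 0.698]
contact_force: [1.1, -0.2, -2.8]
gripper_width: 22.4
```

```bash
python3 -c "
from rods import *;from rk import rake;brief();s=readout.read_state();rake(s['position'][2]-54);strips(zmin=35);rods();print(R.from_quat(s['ee_rot']).as_matrix()[:,0])"
```

```text
12.4 [608.9 167.8  81.2] [ 0.085  0.705 -0.087  0.698] [ 1.1 -0.2 -2.8] 22.373095254097457 [ 0.52  0.5  -0.11 -0.   -0.97 -2.34]
rake 2341 ((582.7093505859375, 176.51988220214844), (26.055795669555664, 44.4593505859375), 75.84901428222656) 71.47253661736227
strip n 977 x -66 45 y at x=-50,0,50: [43.6 43.4 43.2] ang -0.2
strip n 914 x -66 32 y at x=-50,0,50: [ 70.4  89.6 108.7] ang 20.9
rod px [165. 191.] 1897 xy [-9.9  2.9] [112.  16.] 0.8 top z 50/90% [19.6 21.4 22.6]
rod px [210. 195.] 2425 xy [-9.8 43.5] [ 14. 112.] 89.5 top z 50/90% [32.6 35.2 36.5]
rod px [256. 187.] 2254 xy [-17.8  82.9] [106.  14.] 21.0 top z 50/90% [32.7 35.2 36.5]
TCP tray -1.9 132.9 z 81.8 F [-0.2 -0.1 -1.1] t 12.55
[-0.01022958 -0.00200461 -0.99994567]
```

>>> arm_command(increments=[[[0,0,0],[-2,-8,-1],1],[[0,0,0],[-4,-16,-1],1],[[0,0,0],[-6,-24,-1],1],[[0,0,0],[-8,-32,-1],1],[[0,0,0],[-8,-34,-1],1]])

```text
clock: 13.05
position: [600.9, 132.6, 81.3]
ee_rot: [0.085, 0.705, -0.088, 0.698]
contact_force: [0.2, 0.7, -2.0]
gripper_width: 22.4
```

```bash
python3 -c "
from rods import *;strips(zmin=35);rods()"
```

```text
strip n 1007 x -66 44 y at x=-50,0,50: [43.6 43.2 42.8] ang -0.5
strip n 837 x -66 26 y at x=-50,0,50: [64.4 72.3 80.1] ang 8.9
rod px [207. 189.] 1966 xy [-10.1   2.4] [112.  15.] 0.6 top z 50/90% [19.3 21.3 22.6]
rod px [254. 194.] 2327 xy [-10.1  43.4] [ 14. 111.] 89.7 top z 50/90% [32.8 35.2 36.6]
rod px [283. 184.] 1975 xy [-19.8  68.3] [94. 14.] 8.8 top z 50/90% [32.7 35.1 36.4]
TCP tray -1.4 97.4 z 81.1 F [ 0.1  0.3 -1.7] t 13.15
```

>>> arm_command(increments=[[[0,0,0],[-2,-7,-1],1],[[0,0,0],[-3,-13,-1],1],[[0,0,0],[-3,-14,-1],1],[[0,0,0],[-3,-14,-1],1],[[0,0,0],[-3,-14,-1],1]])

```text
clock: 13.65
position: [598.4, 119.3, 80.1]
ee_rot: [0.085, 0.705, -0.087, 0.699]
contact_force: [0.5, 1.0, -1.4]
gripper_width: 22.5
```

```bash
python3 -c "
from rods import *;strips(zmin=35);strips(zmin=15);rods()"
```

```text
strip n 944 x -66 43 y at x=-50,0,50: [43.5 43.  42.6] ang -0.5
strip n 1492 x -65 45 y at x=-50,0,50: [1.6 2.2 2.7] ang 0.7
strip n 3010 x -66 44 y at x=-50,0,50: [52.1 51.  49.9] ang -1.2
rod px [291. 184.] 1865 xy [-16.3  59.5] [14. 99.] 89.9 top z 50/90% [18.8 21.2 22.6]
rod px [223. 188.] 1990 xy [-10.2   2.2] [111.  15.] 0.4 top z 50/90% [19.2 21.3 22.5]
rod px [270. 190.] 2211 xy [-11.4  43.4] [ 14. 109.] 89.7 top z 50/90% [32.9 35.2 36.5]
TCP tray -1.0 83.3 z 80.1 F [-0.8 -0.1 -2.1] t 13.8
```

>>> arm_command(increments=[[[0,0,0],[-1,-4,0],1],[[0,0,0],[-2,-8,0],1],[[0,0,0],[-3,-12,0],1],[[0,0,0],[-4,-16,0],1],[[0,0,0],[-5,-19,0],1]])

```text
clock: 14.3
position: [593.2, 99.9, 80.1]
ee_rot: [0.085, 0.705, -0.087, 0.698]
contact_force: [-0.1, -0.2, -2.4]
gripper_width: 22.7
```

>>> arm_command(increments=[[[0,0,0],[-1,-4,0],1],[[0,0,0],[-2,-8,0],1],[[0,0,0],[-3,-11,0],1],[[0,0,0],[-3,-14,0],1],[[0,0,0],[-4,-16,0],1]])

```text
clock: 14.8
position: [589.2, 83.6, 80.1]
ee_rot: [0.085, 0.705, -0.088, 0.698]
contact_force: [-0.6, -0.1, -1.8]
gripper_width: 22.7
```

```bash
python3 -c "
from rods import *;strips(zmin=30);strips(zmin=15);rods()"
```

```text
strip n 1556 x -66 45 y at x=-50,0,50: [1.5 1.8 2.1] ang 0.4
strip n 1035 x -66 33 y at x=-50,0,50: [28.5 26.9 25.3] ang -1.8
strip n 251 x -66 -34 y at x=-50,0,50: [61.4 71.  80.5] ang 10.8
strip n 67 x -32 19 y at x=-50,0,50: [66.1 65.5 65. ] ang -0.7
rod px [267. 188.] 2033 xy [-10.3   1.9] [111.  15.] 0.2 top z 50/90% [18.9 21.3 22.5]
rod px [297. 178.] 1394 xy [-16.6  28.4] [13. 98.] 89.1 top z 50/90% [19.4 21.5 22.6]
rod px [336. 137.] 331 xy [-58.2  59.7] [15. 13.] 0.1 top z 50/90% [18.8 21.2 22.5]
TCP tray -1.4 46.5 z 80.1 F [-0.1  0.5 -1.7] t 14.95
```

No rod is left above ridge level. I lift the rake and look.

>>> arm_command(increments=[[[0,0,0],[0,0,15],1],[[0,0,0],[0,0,45],1],[[0,0,0],[0,10,80],1],[[0,0,0],[-5,45,100],1],[[0,0,0],[-15,90,100],1]])

```text
clock: 15.45
position: [576.8, 174.5, 184.5]
ee_rot: [0.087, 0.702, -0.087, 0.701]
contact_force: [0.6, 0.3, -1.2]
gripper_width: 22.6
```

```bash
python3 -c "
from rods import *;brief();rods(save='pics/w6.png');strips(zmin=15)"
```

```text
15.45 [576.8 174.5 184.5] [ 0.087  0.702 -0.087  0.701] [ 0.6  0.3 -1.2] 22.60960420989554 [ 0.56  0.36 -0.06 -0.   -1.15 -2.38]
rod px [236. 196.] 1026 xy [-9.7 28.8] [ 14. 113.] 89.9 top z 50/90% [18.5 21.  22.5]
rod px [212. 195.] 956 xy [-10.6   2.5] [110.  16.] 0.7 top z 50/90% [19.1 21.3 22.5]
rod px [261. 196.] 1008 xy [-9.6 59.2] [ 14. 111.] 89.9 top z 50/90% [18.6 21.1 22.5]
TCP tray -38.9 137.6 z 182.3 F [-1.   1.8 -4.6] t 15.5
strip n 1458 x -66 45 y at x=-50,0,50: [1.6 2.2 2.8] ang 0.7
strip n 1565 x -66 46 y at x=-50,0,50: [29.1 29.  28.9] ang -0.2
strip n 1535 x -66 48 y at x=-50,0,50: [59.4 59.6 59.7] ang 0.2
```

View pics/w6.png

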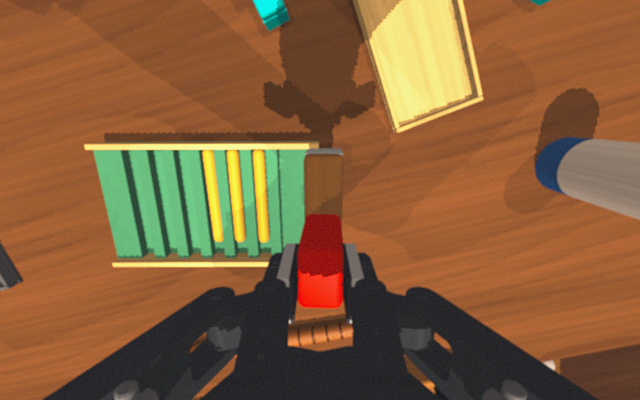

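All three rods lie parallel in separate grooves (columns 212, 236 and 261), with tops at ridge level. I'll take the rake back to its rest now.

>>> arm_command(increments=[[[0,0,4],[-30,30,0],1],[[0,0,9],[-60,60,0],1],[[0,0,14],[-90,92,0],1],[[0,0,21],[-120,122,0],1],[[0,0,21],[-131,134,-10],1]])

```text
clock: 16.05
position: [441.3, 315.1, 172.4]
ee_rot: [-0.047, 0.707, 0.047, 0.704]
contact_force: [0.3, -0.1, -2.1]
gripper_width: 22.5
```

>>> arm_command(increments=[[[0,0,0],[0,0,-20],1],[[0,0,0],[0,0,-40],1],[[0,0,0],[0,0,-60],1],[[0,0,0],[0,0,-75],1],[[0,0,0],[0,0,-75],1]])

```text
clock: 16.55
position: [439.9, 313.5, 95.0]
ee_rot: [-0.048, 0.709, 0.045, 0.702]
contact_force: [0.2, -0.1, -1.7]
gripper_width: 22.4
```

```bash
python3 -c "
from rk import *;brief();s=readout.read_state();rake(s['position'][2]-54);print(R.from_quat(s['ee_rot']).as_matrix().round(4))"
```

```text
16.55 [439.9 313.5  95. ] [-0.048  0.709  0.045  0.702] [ 0.2 -0.1 -1.7] 22.40261272737504 [ 0.92  0.34 -0.33 -0.01 -0.91 -2.35]
rake 2341 ((412.7433166503906, 312.08935546875), (44.89689636230469, 26.024465560913086), 7.463486194610596) 85.28043143783512
[[-0.0091 -0.1317  0.9912]
 [-0.0041  0.9913  0.1317]
 [-1.     -0.0028 -0.0095]]
```

>>> arm_command(increments=[[[0,0,0],[7,-4,0],1],[[0,0,0],[7,-4,-10],1],[[0,0,0],[7,-4,-20],1],[[0,0,0],[7,-4,-29],1],[[0,0,0],[7,-4,-29],1]])

```text
clock: 17.1
position: [446.9, 309.3, 65.7]
ee_rot: [-0.048, 0.709, 0.045, 0.702]
contact_force: [0.3, 0.3, -1.5]
gripper_width: 22.6
```

```bash
python3 -c "
from rk import *;brief();s=readout.read_state();rake(s['position'][2]-54);print(R.from_quat(s['ee_rot']).as_matrix().round(4)[:,0])"
```

```text
17.1 [446.9 309.3  65.7] [-0.048  0.709  0.045  0.702] [ 0.3  0.3 -1.5] 22.58953489354844 [ 0.9   0.39 -0.35 -0.01 -0.84 -2.34]
rake 2340 ((419.7666931152344, 307.86920166015625), (45.069053649902344, 26.05971908569336), 7.605227947235107) 55.96506962866984
[-0.0094 -0.0049 -0.9999]
```

Rake is centred, tines about 7 mm above the rest floor. Lowering gently.

>>> arm_command(increments=[[[0,0,0],[0,0,-1.5],1],[[0,0,0],[0,0,-3],1],[[0,0,0],[0,0,-4.5],1],[[0,0,0],[0,0,-5.5],1],[[0,0,0],[0,0,-6],1]])

```text
clock: 17.65
position: [447.4, 309.8, 60.5]
ee_rot: [-0.048, 0.708, 0.046, 0.703]
contact_force: [0.8, -0.0, -2.1]
gripper_width: 22.3
```

>>> arm_command(increments=[[[0,0,0],[0,0,-0.5],1],[[0,0,0],[0,0,-1],1],[[0,0,0],[0,0,-1.5],1],[[0,0,0],[0,0,-2],1],[[0,0,0],[0,0,-2],1]])

```text
clock: 18.15
position: [447.7, 310.0, 59.0]
ee_rot: [-0.048, 0.708, 0.046, 0.703]
contact_force: [-0.2, -0.5, 0.3]
gripper_width: 22.3
```

>>> arm_command(increments=[[[0,0,0],[0,0,0],0.65],[[0,0,0],[0,0,0],0.5],[[0,0,0],[0,0,0],0.3],[[0,0,0],[0,0,0],0],[[0,0,0],[0,0,0],0]])

```text
clock: 18.65
position: [447.8, 310.0, 59.0]
ee_rot: [-0.048, 0.708, 0.046, 0.703]
contact_force: [0.2, 0.3, 0.5]
gripper_width: 83.3
```

>>> arm_command(increments=[[[0,0,0],[0,0,0],0],[[0,0,0],[0,0,15],0],[[0,0,0],[0,0,40],0],[[0,0,0],[0,0,80],0],[[0,0,0],[0,0,120],0]])

```text
clock: 19.15
position: [447.4, 309.6, 179.9]
ee_rot: [-0.048, 0.709, 0.046, 0.703]
contact_force: [1.6, 0.2, 0.2]
gripper_width: 85.7
```

>>> arm_command(increments=[[[0,0,0],[-5,-20,30],0],[[0,0,0],[-10,-50,60],0],[[0,0,0],[-15,-90,90],0],[[0,0,0],[-15,-120,110],0],[[0,0,0],[-15,-120,110],0]])

```text
clock: 19.65
position: [433.3, 187.7, 294.0]
ee_rot: [-0.046, 0.706, 0.046, 0.705]
contact_force: [0.3, 0.5, -0.5]
gripper_width: 85.4
```

Run:
```python
from rods import *
brief(); rods(save="pics/w7.png"); strips(zmin=15)
im,d,P=grab("wrist");H,S,V=cv2.split(cv2.cvtColor(im,cv2.COLOR_BGR2HSV));z=P[...,2]
n=(P[...,1]>220)&(P[...,1]<400)&(P[...,0]>350)&(P[...,0]<560)
for k,m in (("red",((H<6)|(H>174))&(S>140)&(z>104)&(z<116)&n),("back",(z>43)&(z<54)&n),("rest",(z>17)&(z<24)&n)):
    p=P[m]; print(k,len(p),np.median(p[:,2]),cv2.minAreaRect(p[:,:2].astype(np.float32)))
```

```text
19.65 [433.3 187.7 294. ] [-0.046  0.706  0.046  0.705] [ 0.3  0.5 -0.5] 85.38685088163565 [ 0.75  0.06 -0.17 -0.   -1.34 -2.19]
rod px [224. 229.] 477 xy [-13.9   1.7] [104.  15.] 0.3 top z 50/90% [18.6 21.  22.5]
rod px [240. 233.] 423 xy [-16.7  28.8] [14. 99.] 89.9 top z 50/90% [18.6 20.9 22.5]
rod px [256. 243.] 468 xy [-9.5 58.9] [ 13. 113.] 89.8 top z 50/90% [18.6 21.  22.5]
TCP tray -178.3 111.1 z 291.8 F [-0.9 -0.1  0.1] t 19.7
strip n 1276 x -66 41 y at x=-50,0,50: [1.4 1.5 1.6] ang 0.1
strip n 1128 x -66 35 y at x=-50,0,50: [29.1 29.5 29.9] ang 0.5
strip n 1389 x -66 45 y at x=-50,0,50: [59.3 59.2 59.2] ang -0.0
red 397 108.74628740914437 ((451.36090087890625, 312.5672607421875), (31.62646484375, 21.6405086517334), 7.215054035186768)
back 849 48.85204253442453 ((451.8221740722656, 313.5062255859375), (108.79791259765625, 26.50550079345703), 7.383570671081543)
rest 1152 19.737673427245312 ((450.71966552734375, 310.9700012207031), (179.607177734375, 100.2127685546875), 6.957843780517578)
```

View pics/w7.png

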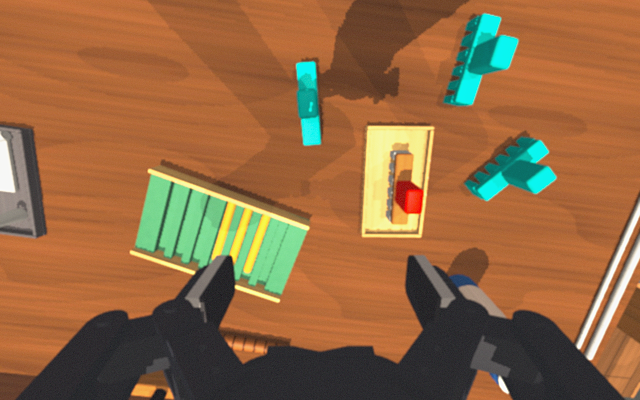

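The rake stands upright and centred in its rest at (403,190). The rods sit in three separate grooves at columns 224–256. The arm is clear, so I hand in.

```bash
python3 -c "from bench import arm;print(arm.job_done())"
```

```text
the job is handed in; nothing more can be done
None
```

The job is done and handed in at about 20 s of the 64 s allowed. I picked up the red rake and combed +y across the tray, which dropped rod A into a groove. I then combed back from the +y side, which dropped C and then B, and stood the rake back in its rest tray.

**Rods:** the last wrist view puts them in the grooves at y ≈ 0, 30 and 60 mm. They are parallel to the grooves within about 0.7°. Their tops are at z ≈ 21–22 mm, level with the ridges.

**Rake:** it is upright, with its back at 49 mm and its handle top at 109 mm. It sits within about 3 mm of the rest's centre, and the gripper is open and clear of it.

**Forces:** the readings at the end of each move stayed within about 5 N.

**Flaws:**
- **Arm tracking:** long descents overshot by 4–7 mm with about 1° of tilt, which I corrected as I went.
- **First push:** the slow first push mostly rolled the rods without turning them, so I sped it up. That rolled C out near the +y margin, but it stayed on the tray and was combed back.
- **Other items:** I did not measure the rest of the bench again at the end. The arm never went near those items, and those in the last view looked undisturbed.

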